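# Heft two parts cartons and put the full one on the order tray

## Task

Two identical small upright cartons stand on the parts counter: one holds a metal wheel cylinder, the other only packing. Find by lifting which is the heavy one and stand it gently, upright, on the floor of the steel order tray. Leave the light one standing upright on the counter, clear of the tray; let neither fall over.

Things in the scene. Friction and masses are not known exactly. Their poses are not given: they have to be found in the camera images.
- carton_a: one of the two identical small closed cartons: plain white, 56 x 56 mm square and 92 mm tall, standing upright, with a grey band round the lowest 26 mm. Rigid walls. Origin: centre of its underside; z up, x and y along the sides. It weighs either about 0.6 kg (0.5 to 0.75 kg, part inside) or about 0.08 kg (packing only); nothing on the outside tells which, and it changes from run to run. The contents sit loose in the carton with about 2 mm of play.
- carton_b: the other small carton, same size and look as carton_a, same origin and axes; when carton_a is heavy it is light, and the other way round. Larger, flatter or blue cartons on the counter are bystanders.
- tray: shallow open rectangular steel order tray, fixed to the counter: 240 mm (its x) x 180 mm (its y) outside, walls 25 mm high and 5 mm thick, floor 5 mm thick, empty. Origin: centre of its underside, on the counter; z up.
Mind the look-alikes: they are no part of the job. Leave any turquoise or yellow look-alike of the carton_a alone.

How it is judged:
At the end, for the whole second after the job is handed in: The heavy carton stands at rest anywhere on the tray's floor, upright within 10 degrees, resting on the tray with its weight (over 3 N); the light carton stands at rest on the counter, upright within 10 degrees, not touching the tray (((x of carton_a in the frame of tray between -0.1 and 0.1 m and y of carton_a in the frame of tray between -0.075 and 0.075 m and height (world z) of carton_a below 0.015 m and angle between each of carton_a, carton_b's own z axis and vertical below 0.17 rad and linear speed of each of carton_a, carton_b below 0.02 m/s and contact force between carton_a and tray above 3 N and contact force between carton_b and tray below 0.3 N and height (world z) of carton_b between -0.01 and 0.01 m) or (x of carton_b in the frame of tray between -0.1 and 0.1 m and y of carton_b in the frame of tray between -0.075 and 0.075 m and height (world z) of carton_b below 0.015 m and angle between each of carton_b, carton_a's own z axis and vertical below 0.17 rad and linear speed of each of carton_b, carton_a below 0.02 m/s and contact force between carton_b and tray above 3 N and contact force between carton_a and tray below 0.3 N and height (world z) of carton_a between -0.01 and 0.01 m))).
It fails at once if a carton tipped over (more than about 35 degrees) (angle between any of carton_a, carton_b's own z axis and vertical above 0.6 rad).
It fails at once if a carton dropped (falling faster than 0.6 m/s, from about 20 mm or more, with the fingers off it) ((linear speed of carton_a above 0.6 m/s and contact force between carton_a and the fingers below 0.1 N) or (linear speed of carton_b above 0.6 m/s and contact force between carton_b and the fingers below 0.1 N)).
It also fails if it takes over 51 s, if anything falls off the work surface, if the arm or the gripper's body presses on something with over 40 N, if the wrist force passes 120 N, or if a joint passes its speed limit or range.

## Robot

A 6-joint arm with a two-finger parallel gripper is mounted at the origin on the work surface. World frame = base frame: x ahead of the robot, y to its left, z up, the work surface at z = 0. Lengths are in m, angles in rad, forces in N, time in s.
With the tool pointing down it reaches from about 0.35 to 0.975 m from the base axis. Payload 4.9 kg.
Tool frame: the origin (TCP) lies at the very end of the fingers, on their centre line; the grasp point (between the pads) lies 19 mm behind it; z points along the fingers, x is the direction in which the jaws open and shut, and the axes are right-handed (so a half turn about z gives the same grasp; the last joint's range is limited). The gripper opens to 85 mm and grips with 20 to 120 N. Pads are 22 mm wide; open, the fingers measure 114 mm over their backs; the gripper's body (76 mm by 85 mm) begins 54 mm behind the grasp point. The pads swing forward as they close: fully open they stand 13 mm farther back than shut.
Start: joints at [-1.383, 0.053, 1.613, -0, 1.476, -0.119], TCP at [0.189, -0.596, 0.231] pointing down, gripper open.
Joint ranges: [-3.01, 3.01], [-1.01, 2.22], [0.06, 2.58], [-1.02, 4.17], [0.09, 2.62], [-3.14, 3.14]. Speed limits (rad/s): [2.57, 2.57, 3.14, 3.14, 3.14, 3.14].

## Interface

Orientations are given as a rotation vector (axis times angle).
In Python, from station import readout, viewer, ctrl, nets gives the robot as it stands. The module is installed in compiled form; this text tells all that it offers.
- The arm moves only by the tool step_arm, never from a script. Its argument "moves" is a list that holds one entry, the list of rows, each a list of 4 numbers: the shift along the world's x, y, z in cm, then the turn about the world's z in rad. In form: [[[dx, dy, dz, yaw], ...]]. A call has 1 to 10 rows; each row shifts and turns the commanded pose from where the row before left it; what a row does not reach is not made up. A row lasts 1/12 s, in which the tool goes at most 41.7 mm and 7.16 degrees, less where a joint would pass 70% of its speed; a pose out of reach is approached as far as the arm can. A call is refused whole if a number of a shift passes 4.17 or a number of a turn 0.125, either way. A call with a gripper value outside its range is refused whole. "grip" is the closure, from 0 (fully open) to 1 (shut), set as the call begins (left out, the last holds). The fingers move at their own pace and stop on an object; "squeeze" is the grip in N (left out, the last holds). Time passes only in rows, so rows that do not move let the fingers close. It gives the time, the measured TCP pose, the force and the opening at its end, in the units of the state.
- readout.get_obs(): the state, without advancing time (a new reading comes with each control period).
- viewer.get_image(name): name is "side" or "top"; returns the picture (384x512x3 uint8, blue, green, red); there is no depth.
- viewer.calibration(name): a dict with "camera_matrix" (3x3 intrinsics, pixels), "R" (3x3) and "t" (3): a world point X has camera coordinates R X + t. Camera axes: x right, y down, z forward; pixel columns grow to the right and rows downward; lengths in m; the calibration is good to about 2 mm. A picture is of the moment at which its call begins. calibration takes no time and is no camera call.
- ctrl.finish_job(): hands the job in, once; it reports no verdict.
Trained networks look in the newest picture that a camera, given by its name, has taken for a name from the list of things; names that differ only in an ending like _2 or _b are one class to them, and where a whole thing is asked for, a point or a joint stands for the part that bears it (a point fixed in the world has none). Each returns a list of dicts, best first, with "confidence" (0 to 1); they miss things now and then, are a little off and sometimes report something else, mostly with a low value. They report only what shows in the picture. A call takes as long as a camera call. They do not tell look-alikes from the thing itself.
- nets.masks_of(camera, thing): "region" (384x512 bool, what is visible of it) and "box" ([left, top, right, bottom] in pixels, round what is visible of it).
- nets.pinpoint(camera, thing): "at" ([column, row] in pixels: a listed point, or the origin of a listed thing).
The state is a dict: "t": time; "q": joint angles; "dq": joint speeds; "effort": joint torques, N m; "tool_pos": TCP position; "tool_rot": TCP orientation; "contact_force": force on the tool from outside, world axes, zero at the start; "wrist_torque": the same for the moment, N m; "opening": finger opening in m.
Only numpy, scipy, OpenCV 4.12 (cv2) and the standard library are available. Lean on these libraries where they do the work, as an engineer would, in place of code of your own. Each camera call takes 0.05 s, during which the arm holds its last target. There are 200 camera calls.

## Working session

There is one attempt and no reset: what is moved stays moved. The work goes in short steps, Python scripts to look and compute and a tool call to move; the robot and the scene stay as the last step left them, time stands still between calls to the robot, and variables do not carry over. Pictures are saved under pics/ and viewed, about 8 in all and at most 12, crops included, and the job is handed in when it is done.

Besides the shell and the picture viewer there is one more tool, called after ">>>" in YAML: its name, and indented under it one key for each argument. step_arm: Moves the arm, as the interface text tells. Its arguments: {"type":"object","properties":{"moves":{"type":"array","items":{"type":"array","items":{"type":"array","items":{"type":"number"}}}},"grip":{"type":"number"},"squeeze":{"type":"number"}},"required":["moves"]}

```bash
mkdir -p pics
cat > h.py <<'E'
import numpy as np,cv2
from station import readout,viewer,ctrl,nets
def ray(cam,px,z):
    c=viewer.calibration(cam);K=np.array(c["camera_matrix"]);R=np.array(c["R"]);t=np.array(c["t"])
    d=R.T@np.linalg.solve(K,[px[0],px[1],1]);o=-R.T@t
    return o+d*(z-o[2])/d[2]
def proj(cam,X):
    c=viewer.calibration(cam);p=np.array(c["camera_matrix"])@(np.array(c["R"])@np.array(X)+np.array(c["t"]));return p[:2]/p[2]
E
python3 - <<'E'
from h import *
s=viewer.get_image("side");t=viewer.get_image("top")
cv2.imwrite("pics/s0.png",s);cv2.imwrite("pics/t0.png",t)
for cam in("top","side"):
  for th in("carton_a","tray"):
    for d in nets.pinpoint(cam,th)[:6]:print(cam,th,"pt",np.round(d["at"],1),round(d["confidence"],2),ray(cam,d["at"],0).round(3))
    for d in nets.masks_of(cam,th)[:6]:print(cam,th,"box",d["box"],round(d["confidence"],2))
o=readout.get_obs();print(o)
E
```

```text
top carton_a pt [344.6 249.5] 0.91 [ 0.408 -0.256  0.   ]
top carton_a pt [259.5 211.1] 0.9 [ 0.492 -0.069  0.   ]
top carton_a pt [412.1 206.6] 0.88 [ 0.502 -0.407  0.   ]
top carton_a pt [349.7 139. ] 0.79 [ 0.653 -0.27   0.   ]
top carton_a pt [362.4 203.8] 0.75 [ 0.508 -0.297  0.   ]
top carton_a pt [112.3 214.3] 0.7 [0.486 0.256 0.   ]
top carton_a box [243.4, 195.7, 275.7, 225.5] 0.95
top carton_a box [331.3, 234.9, 372.9, 272.4] 0.93
top carton_a box [331.7, 116.9, 377.3, 158.4] 0.91
top carton_a box [394.4, 186.7, 442.8, 222.5] 0.86
top carton_a box [353.4, 185.5, 388.7, 221.7] 0.67
top tray pt [110.1 217.6] 0.96 [0.479 0.261 0.   ]
top tray box [57.9, 152.5, 162.9, 277.8] 0.62
side carton_a pt [323.7 146.4] 0.97 [ 0.506 -0.404  0.   ]
side carton_a pt [260.8 197.2] 0.91 [ 0.497 -0.067  0.   ]
side carton_a pt [335.4 176.2] 0.83 [ 0.399 -0.261  0.   ]
side carton_a pt [305.8 157.8] 0.67 [ 0.512 -0.309  0.   ]
side carton_a pt [259.5 153.7] 0.55 [ 0.632 -0.256  0.   ]
side carton_a box [316.4, 112.5, 335.0, 150.0] 0.87
side carton_a box [321.7, 137.5, 349.0, 182.7] 0.87
side c
[... 203 characters left out ...]
ide tray box [74.5, 226.7, 242.0, 328.7] 0.62
{'t': 0.5, 'q': array([-1.38300970e+00,  5.27059839e-02,  1.61289911e+00,  2.22422147e-05,
        1.47602693e+00, -1.18996611e-01]), 'dq': array([-0.00170663, -0.00022983, -0.00079812,  0.00138875, -0.00139672,
        0.00082768]), 'effort': array([-1.20603199e-04, -3.93217921e+01, -3.70024788e+01, -2.03746590e-04,
        1.38076390e-03,  5.67713386e-06]), 'tool_pos': array([ 0.18874964, -0.59579115,  0.23130039]), 'tool_rot': array([-2.53473767e+00,  1.85591995e+00,  2.14780990e-05]), 'contact_force': array([-0.02554217,  0.31257873,  0.00222154]), 'wrist_torque': array([ 0.01547011, -0.06233164,  0.00814381]), 'opening': 0.08501388794603587}
```

View pics/t0.png

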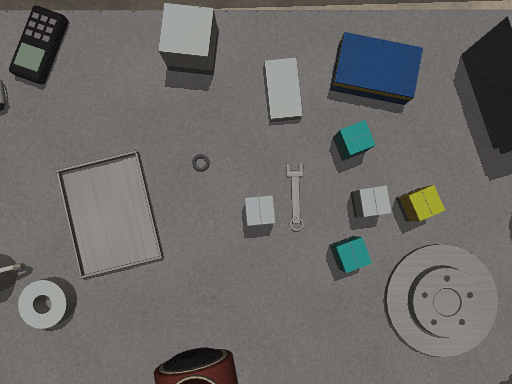

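View pics/s0.png

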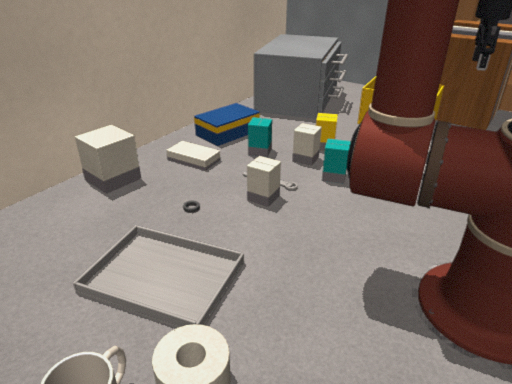

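The white cartons are at top pixels (260,211) and (375,202). They are plain white with a grey base band and the right size. The turquoise ones (355,140) and (352,254) and the yellow one (422,203) are look-alikes. I'll measure yaw and confirm both in one crop.

Run:
```python
from h import *
t=cv2.imread("pics/t0.png")
g=cv2.cvtColor(t,cv2.COLOR_BGR2HSV)
w=((g[...,1]<45)&(g[...,2]>135)).astype(np.uint8)
for b in([238,190,282,236],[348,178,396,228]):
    m=np.zeros_like(w);m[b[1]:b[3],b[0]:b[2]]=w[b[1]:b[3],b[0]:b[2]]
    m=cv2.morphologyEx(m,cv2.MORPH_CLOSE,np.ones((3,3),np.uint8))
    c=max(cv2.findContours(m,0,1)[0],key=cv2.contourArea)[:,0]
    P=np.array([ray("top",p,0.092)[:2]*1000 for p in c],np.float32)
    print(cv2.minAreaRect(P))
m=((g[...,2]>95)).astype(np.uint8)
y=((g[...,1]>150)&(g[...,0]>20)&(g[...,0]<35)&(g[...,2]>120)).astype(np.uint8)
c=max(cv2.findContours(y,0,1)[0],key=cv2.contourArea)[:,0]
print("yellow",cv2.minAreaRect(np.array([ray("top",p,0.08)[:2]*1000 for p in c],np.float32)))
q=t[120:275,235:450];a=cv2.resize(q,None,fx=3.6,fy=3.6,interpolation=2)
cv2.imwrite("pics/c0.png",a)
# tray yaw
d=nets.masks_of("top","tray")
c=t[150:280,50:170]
viewer.get_image("top");d=nets.masks_of("top","tray")[0]
cc=max(cv2.findContours(d["region"].astype(np.uint8),0,1)[0],key=cv2.contourArea)[:,0]
print("tray",cv2.minAreaRect(np.array([ray("top",p,0.02)[:2]*1000 for p in cc],np.float32)))
```

```text
((492.4839782714844, -68.48978424072266), (55.897369384765625, 55.707191467285156), 5.1206865310668945)
((510.6770324707031, -302.0403747558594), (56.71745300292969, 55.73244094848633), 8.451169967651367)
yellow ((507.6274108886719, -410.0768737792969), (56.028812408447266, 56.172096252441406), 22.8776798248291)
tray ((487.857421875, 256.5666198730469), (244.73902893066406, 190.19898986816406), 13.683610916137695)
```

View pics/c0.png

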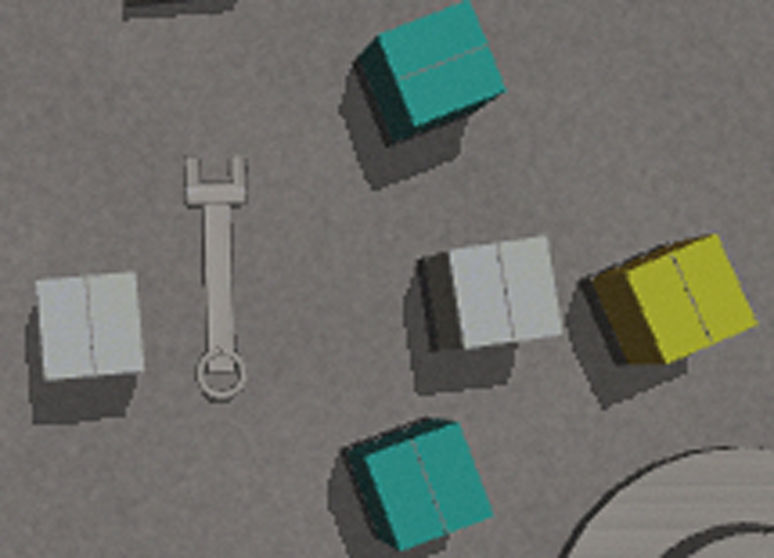

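Both white cartons are confirmed: box B at (0.511,-0.302) with yaw 8.5°, and box A at (0.492,-0.068) with yaw 5°. I'll go to the nearer one first, with the jaws along its y sides.

>>> step_arm:
  moves:
    - [[2.7, 2.4, 0, -0.016], [2.7, 2.4, 0, -0.016], [2.7, 2.4, 0, -0.016], [2.7, 2.4, 0, -0.016], [2.7, 2.4, 0, -0.016], [2.7, 2.4, 0, -0.016], [2.7, 2.4, 0, -0.016], [2.7, 2.4, 0, -0.016], [2.7, 2.4, 0, -0.016], [2.7, 2.4, 0, -0.016]]
  grip: 0

```text
t: 1.48
tool_pos: [0.4599, -0.3545, 0.2316]
tool_rot: [2.377, -2.054, 0.001]
contact_force: [1.5, -0.0, 0.3]
opening: 0.0856
```

>>> step_arm:
  moves:
    - [[2.6, 2.7, 0, 0], [2.6, 2.6, 0, 0], [0, 0, -3.5, 0], [0, 0, -3.5, 0], [0, 0, -2.3, 0], [0, 0, 0, 0]]

```text
t: 1.98
tool_pos: [0.5076, -0.2998, 0.1315]
tool_rot: [2.379, -2.051, -0.018]
contact_force: [-0.6, 1.0, -0.6]
opening: 0.0853
```

Run:
```python
from h import *
s=viewer.get_image("side");t=viewer.get_image("top")
a=np.hstack([cv2.resize(s[60:220,210:400],None,fx=2,fy=2),cv2.resize(t[120:280,280:470],None,fx=2,fy=2)])
cv2.imwrite("pics/a1.png",a)
o=readout.get_obs();print(o["tool_pos"],o["contact_force"])
for cam in("top","side"):
    for d in nets.pinpoint(cam,"carton_a")[:6]:print(cam,np.round(d["at"],1),round(d["confidence"],2),ray(cam,d["at"],0).round(3))
```

```text
[ 0.51040267 -0.30255787  0.13789149] [ 0.67030089 -0.58654003  0.77116778]
top [343.1 250.7] 0.69 [ 0.405 -0.253  0.   ]
top [258.3 212.2] 0.68 [ 0.49  -0.066  0.   ]
top [347.7 140.5] 0.59 [ 0.65  -0.266  0.   ]
top [363.5 203.3] 0.57 [ 0.509 -0.299  0.   ]
side [305.5 159.7] 0.87 [ 0.507 -0.298  0.   ]
side [261.8 199.8] 0.7 [ 0.488 -0.059  0.   ]
side [333.1 177.3] 0.7 [ 0.401 -0.253  0.   ]
side [325.9 145.7] 0.58 [ 0.503 -0.412  0.   ]
side [260.4 150.2] 0.57 [ 0.642 -0.276  0.   ]
```

View pics/a1.png

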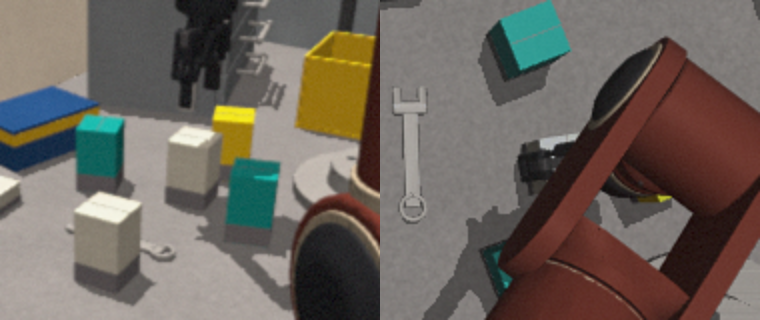

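The side crop shows the open jaws above the white carton, (195,170) in the crop, and the yellow one is clear behind it. Next I descend, then close.

>>> step_arm:
  moves:
    - [[0, 0, -2, 0], [0, 0, -2, 0], [0, 0, -2, 0], [0, 0, -2, 0], [0, 0, -1.5, 0], [0, 0, -0.5, 0], [0, 0, 0, 0], [0, 0, 0, 0]]

```text
t: 2.85
tool_pos: [0.5119, -0.3039, 0.0404]
tool_rot: [-2.378, 2.053, -0.005]
contact_force: [-0.5, 0.4, 0.6]
opening: 0.0855
```

>>> step_arm:
  moves:
    - [[0, 0, 0, 0], [0, 0, 0, 0], [0, 0, 0, 0], [0, 0, 0, 0], [0, 0, 0, 0], [0, 0, 0, 0], [0, 0, 0, 0], [0, 0, 0, 0], [0, 0, 0, 0], [0, 0, 0, 0]]
  grip: 1
  squeeze: 40

```text
t: 3.68
tool_pos: [0.5117, -0.303, 0.0402]
tool_rot: [-2.377, 2.052, -0.003]
contact_force: [-0.7, 1.9, 5.8]
opening: 0.0556
```

>>> step_arm:
  moves:
    - [[0, 0, 0.3, 0], [0, 0, 0.6, 0], [0, 0, 0.8, 0], [0, 0, 0.8, 0], [0, 0, 0.5, 0], [0, 0, 0, 0], [0, 0, 0, 0], [0, 0, 0, 0], [0, 0, 0, 0], [0, 0, 0, 0]]

```text
t: 4.52
tool_pos: [0.5104, -0.3025, 0.0677]
tool_rot: [2.378, -2.053, -0.002]
contact_force: [0.4, -0.2, -5.2]
opening: 0.0555
```

Run:
```python
from h import *
for i in range(3):
    viewer.get_image("side");o=readout.get_obs();print(o["tool_pos"],o["contact_force"].round(2),o["opening"],o["effort"].round(2))
cv2.imwrite("pics/a2.png",cv2.resize(viewer.get_image("side")[60:220,210:400],None,fx=3,fy=3))
```

```text
[ 0.51045935 -0.30257691  0.06775654] [ 0.61  0.54 -5.44] 0.05554110532809495 [-0.000e+00 -4.218e+01 -3.594e+01 -0.000e+00  2.000e-02  0.000e+00]
[ 0.51051229 -0.30261333  0.06784651] [-0.28  0.68 -5.91] 0.05562308095137205 [ 0.000e+00 -4.213e+01 -3.590e+01 -0.000e+00  2.000e-02  0.000e+00]
[ 0.51058063 -0.30266179  0.06794498] [ 0.73 -0.43 -5.52] 0.05558549845525897 [ 0.000e+00 -4.210e+01 -3.588e+01 -0.000e+00  2.000e-02 -0.000e+00]
```

View pics/a2.png

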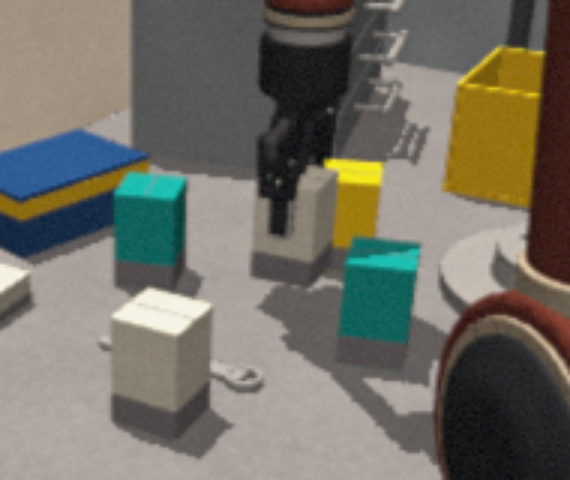

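The pull is about −5.5 N at 28 mm lift, so this is the heavy carton (about 0.56 kg). The picture shows it hanging upright in the jaws at crop (293,225). I'll carry it high over the other carton to the tray.

>>> step_arm:
  moves:
    - [[0, 0, 0.8, 0], [0, 0, 1.6, 0], [0, 0, 2.2, 0], [0, 0, 2.2, 0], [0, 0, 2.0, 0], [0, 0.6, 1.6, 0], [0, 1.2, 1.0, 0], [0, 1.8, 0.6, 0], [0, 2.2, 0, 0], [0, 2.4, 0, 0]]

```text
t: 5.55
tool_pos: [0.5107, -0.2198, 0.1891]
tool_rot: [-2.377, 2.053, -0.001]
contact_force: [0.0, 0.6, -5.5]
opening: 0.0557
```

>>> step_arm:
  moves:
    - [[-0.2, 2.4, 0, 0], [-0.2, 2.4, 0, 0], [-0.2, 2.4, 0, 0], [-0.2, 2.4, 0, 0], [-0.2, 2.4, 0, 0], [-0.2, 2.4, 0, 0], [-0.2, 2.4, 0, 0], [-0.2, 2.4, 0, 0], [-0.2, 2.4, 0, 0], [-0.2, 2.4, 0, 0]]

```text
t: 6.38
tool_pos: [0.4898, 0.021, 0.1882]
tool_rot: [2.379, -2.052, -0.001]
contact_force: [-0.1, 0.7, -5.8]
opening: 0.0559
```

>>> step_arm:
  moves:
    - [[0, 2.4, 0, 0], [0, 2.4, 0, 0], [0, 2.4, 0, 0], [0, 2.4, 0, 0], [0, 2.4, 0, 0], [0, 2.4, 0, 0], [0, 2.1, 0, 0], [0, 1.8, 0, 0], [0, 1.2, 0, 0], [0, 0.6, 0, 0]]

```text
t: 7.22
tool_pos: [0.4899, 0.2218, 0.1881]
tool_rot: [2.38, -2.05, -0.001]
contact_force: [1.1, -1.9, -6.6]
opening: 0.0555
```

>>> step_arm:
  moves:
    - [[0, 1.2, 0, 0], [0, 1.4, -0.8, 0], [0, 0.8, -1.8, 0], [0, 0.1, -2.2, 0], [0, 0, -2.2, 0], [0, 0, -2.0, 0], [0, 0, -1.6, 0], [0, 0, -1.0, 0], [0, 0, -0.6, 0], [0, 0, 0, 0]]

```text
t: 8.05
tool_pos: [0.4898, 0.2549, 0.0646]
tool_rot: [2.376, -2.051, -0.002]
contact_force: [-0.4, 0.3, -6.4]
opening: 0.0556
```

Run:
```python
from h import *
cv2.imwrite("pics/a3.png",cv2.resize(viewer.get_image("side")[130:350,60:330],None,fx=2.4,fy=2.4))
o=readout.get_obs();print(o["tool_pos"],o["contact_force"])
```

```text
[0.49066996 0.25521521 0.06601799] [ 0.12914654 -0.15512052 -5.17851821]
```

View pics/a3.png

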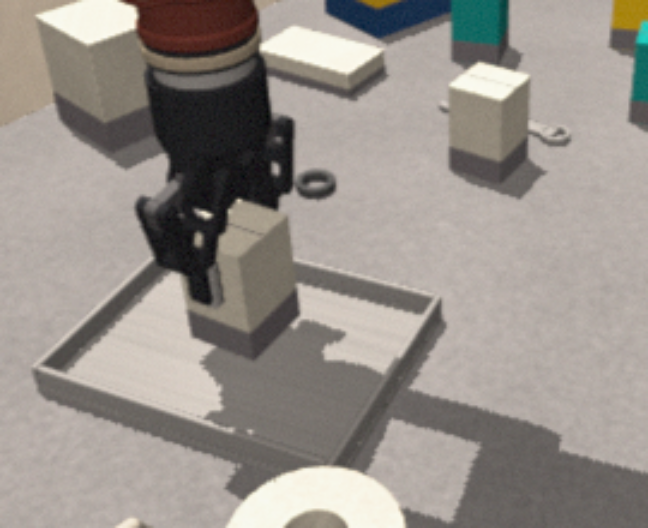

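The carton hangs upright, centred over the tray (crop 245,280), with the bottom about 2 cm above the floor. I'll lower it gently.

>>> step_arm:
  moves:
    - [[0, 0, -0.4, 0], [0, 0, -0.4, 0], [0, 0, -0.4, 0], [0, 0, -0.3, 0], [0, 0, -0.2, 0], [0, 0, -0.1, 0], [0, 0, 0, 0], [0, 0, 0, 0]]

```text
t: 8.77
tool_pos: [0.4908, 0.2552, 0.0483]
tool_rot: [-2.378, 2.053, -0.0]
contact_force: [-0.1, -0.0, -5.1]
opening: 0.0557
```

>>> step_arm:
  moves:
    - [[0, 0, -0.1, 0], [0, 0, 0, 0], [0, 0, -0.1, 0], [0, 0, 0, 0], [0, 0, 0, 0]]

```text
t: 9.18
tool_pos: [0.4907, 0.2552, 0.0462]
tool_rot: [2.378, -2.052, -0.0]
contact_force: [0.0, -0.5, -5.9]
opening: 0.0554
```

>>> step_arm:
  moves:
    - [[0, 0, -0.1, 0], [0, 0, 0, 0], [0, 0, 0, 0], [0, 0, 0, 0]]

```text
t: 9.52
tool_pos: [0.4907, 0.2552, 0.0453]
tool_rot: [2.378, -2.052, -0.0]
contact_force: [0.4, 0.1, -5.5]
opening: 0.0555
```

>>> step_arm:
  moves:
    - [[0, 0, -0.1, 0], [0, 0, 0, 0], [0, 0, 0, 0], [0, 0, 0, 0]]

```text
t: 9.85
tool_pos: [0.4909, 0.2553, 0.0452]
tool_rot: [2.378, -2.052, 0.0]
contact_force: [-5.0, -1.1, 5.6]
opening: 0.0556
```

The carton is on the tray floor, so I release it and retreat.

>>> step_arm:
  moves:
    - [[0, 0, 0, 0], [0, 0, 0, 0], [0, 0, 0, 0], [0, 0, 0, 0], [0, 0, 0, 0], [0, 0, 0, 0], [0, 0, 0, 0], [0, 0, 0, 0]]
  grip: 0

```text
t: 10.52
tool_pos: [0.4908, 0.2552, 0.0442]
tool_rot: [-2.378, 2.053, -0.0]
contact_force: [0.1, 0.3, -0.4]
opening: 0.0851
```

>>> step_arm:
  moves:
    - [[0, 0, 0.5, 0], [0, 0, 1, 0], [0, 0, 2, 0], [0, 0, 2, 0], [0, 0, 2, 0], [0, 0, 3, 0], [0, 0, 3, 0], [0, 0, 2, 0], [0, 0, 1, 0], [0, 0, 0, 0]]

```text
t: 11.35
tool_pos: [0.4924, 0.2558, 0.2135]
tool_rot: [-2.374, 2.049, -0.005]
contact_force: [-0.1, 0.9, -0.1]
opening: 0.0853
```

Run:
```python
from h import *
s=viewer.get_image("side")
cv2.imwrite("pics/a4.png",cv2.resize(s[100:350,60:360],None,fx=2.3,fy=2.3))
o=readout.get_obs();print(o["t"],o["tool_pos"],o["contact_force"])
for d in nets.pinpoint("side","carton_a")[:6]:print(np.round(d["at"],1),round(d["confidence"],2),ray("side",d["at"],0.003).round(3))
```

```text
11.4 [0.49135948 0.25543127 0.21082626] [ 0.13192358  0.6966066  -0.78339936]
[258.  198.3] 0.88 [ 0.497 -0.055  0.003]
[336.8 176. ] 0.81 [ 0.394 -0.259  0.003]
[261.  152.5] 0.78 [ 0.629 -0.259  0.003]
[162.  274.1] 0.72 [0.491 0.255 0.003]
```

View pics/a4.png

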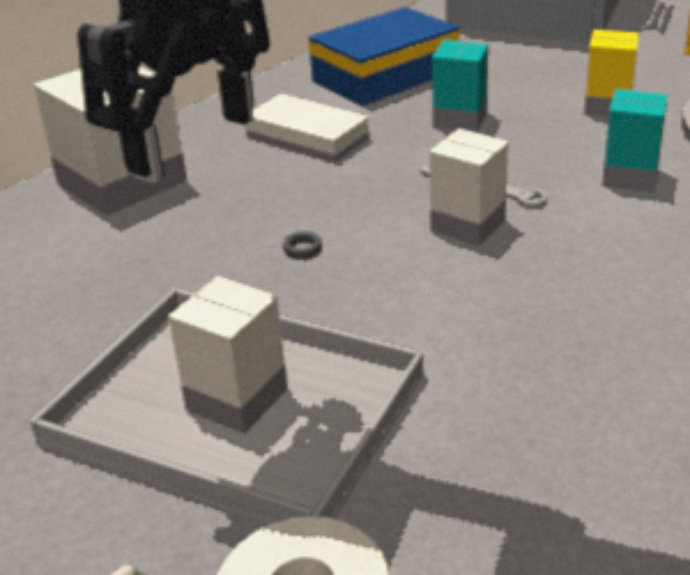

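The carton stands upright on the tray floor (crop 230,355). The other one stands untouched on the counter (crop 468,190), and the gripper is clear.

```bash
python3 -c "
from station import ctrl
print(ctrl.finish_job())"
```

```text
the job is handed in; nothing more can be done
None
```

The heavy carton is standing upright on the floor of the steel tray, and I handed the job in at about 11.4 s of the 51 s allowed.

- **Which one is heavy:** I lifted the white carton at about (0.51, -0.30). The wrist read about -5.5 N, roughly 0.56 kg, which matches the one with the wheel cylinder inside. I did not lift the other carton, since that reading already settles it.
- **Placing:** I carried it over the other carton, lowered it in 1 mm steps until the force showed contact with the tray floor, then opened the jaws and rose clear.
- **Last checks:** The final side picture shows the heavy carton upright at about (0.491, 0.255), within about 5 mm of my estimate of the tray's centre. The light carton stands upright and untouched on the counter at about (0.49, -0.07), clear of the tray. The turquoise and yellow look-alikes were left alone.
- **Disagreements:** None of the checks failed. The two cameras placed the cartons up to about 13 mm apart, which did not affect the grasp or the placing.

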